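# Bring the tyre valve to the top

### The job

The trolley wheel in the stand is about to be pumped up: push it round by its spokes with the fingertips, spoke after spoke as far as needed, until the valve stands straight up above the axle, at twelve o'clock, then take the hand away and leave the wheel at rest. Push lightly and do not grip or lift: the axle only lies in its open slots and must stay down in them. The tyre is still wet with fitting soap, so keep off it and off the valve, and leave everything else on the bench where it is.

Things in the scene. Friction and masses are not known exactly. Their poses are not given: they have to be found in the camera images.
- stand: Grey steel wheel stand fixed to the bench: base plate 200 x 150 x 10 mm; two flat uprights 30 mm wide, 6 mm thick, centred 40 mm before and behind the wheel's middle plane, 205 mm high, with open slots for the axle. Origin: centre of the plate's underside. Its x axis runs level along the axle, away from the robot; y left, z up. May be turned 17 degrees either way.
- wheel (a joint): Turn of the wheel, rad. 0 or a whole turn = valve straight up; growing = clockwise seen from the robot (positive about the stand's x): at pi/2 the valve points to the stand's -y. The bearing drags (0.12 N m, about 2 N at mid-spoke), so it stays where it is left. Starts between 1.9 and 4.38: too far for one push on one spoke.
- axle (a joint): Height of the axle above its seat in the slots, m: 0 = seated, up to 0.15. Only the weight of wheel and axle (9 N) holds it down. The axle has 6 mm radius, nuts of 13 mm radius, and ends 56 mm before and behind the wheel's middle plane.
- hub (a point): Centre of the wheel, on the axle, 185 mm above the bench. The wheel stands upright, its middle plane square to the stand's x axis. Hub 24 mm in radius, 68 mm wide; rim 34 mm wide, radius 95 to 109 mm. The gaps between the spokes are open right through.
- spoke_mid (a point): Middle of the spoke opposite the valve, 58 mm from the hub centre. Five straight grey spokes run from hub to rim at 36, 108, 180, 252 and 324 degrees from the valve. Each is 14 mm wide; along the axle it reaches 27 mm either side of the middle plane here, 34 mm at the hub, 20 mm at the rim.
- valve_tip (a point): Inner end of the valve: brass stem with black cap, 8 to 13 mm thick, on the inside of the rim in the middle of one gap between two spokes, pointing at the hub. This point is 62 mm from the hub centre; the stem runs from here out to the rim at 95 mm.
- tyre: Black tyre, turning with the wheel: 303 mm across, 44 mm wide, radius 107 to 152 mm. Origin at the hub centre. Not to be touched.
- valve: The valve, turning with the wheel; origin at the hub centre, its z axis points from the hub to the valve. Not to be touched.
- spanner: Bystander: steel spanner 180 mm long lying on the bench.
- tyre_lever: Bystander: flat steel tyre lever 240 mm long, 24 mm wide and 10 mm high, lying before the stand.
- paste_jar: Bystander: closed jar of fitting paste, 76 mm across, 85 mm high, beside the wheel.
- mug: Bystander: white mug, 80 mm across, 95 mm high.
- plate: Bystander: white plate, 170 mm across, 18 mm high.
- doughnut: Bystander: glazed doughnut, 84 mm across, 50 mm high, on the plate.
- axle_nut: Bystander: steel nut, 30 mm across, 16 mm high, lying on the stand's base plate under the wheel.
- gauge: Bystander: round tyre gauge, 60 mm across, 26 mm high, with a 55 mm stub on its side.

How it is judged:
By the outcome, as a careful person would: the job done as asked, in the order asked, and still so for the second after the job is handed in, with the robot touching nothing.
It also fails if it takes over 64 s, if anything falls off the work surface, if the arm or the gripper's body presses on something with over 40 N, if the wrist force passes 120 N, or if a joint passes its speed limit or range.

### The arm

A 6-joint arm with a two-finger parallel gripper is mounted at the origin on the work surface. World frame = base frame: x ahead of the robot, y to its left, z up, the work surface at z = 0. Lengths are in m, angles in degrees, forces in N, time in s.
With the tool pointing down it reaches from about 0.375 to 0.9 m from the base axis. Payload 3.1 kg.
Tool frame: the origin (TCP) lies at the very end of the fingers, on their centre line; the grasp point (between the pads) lies behind it (bot.grip_depth is the z of the grasp point in the tool frame, in m); z points along the fingers, y is the direction in which the jaws open and shut (so a half turn about z gives the same grasp; the last joint's range is limited). The gripper opens to 87 mm and grips with 3 to 60 N. Pads are 19 mm wide; open, the fingers measure 117 mm over their backs; the gripper's body (75 mm by 190 mm) begins 51 mm behind the grasp point.
Start: joints at [-83.451, 30.224, 82.088, -0, 67.689, -10.227], TCP at [0.18, -0.598, 0.223] pointing down, gripper open.
Joint ranges: [-176.69, 176.69], [-43.24, 126.21], [12.49, 139.97], [-82, 262], [0, 151.66], [-163.58, 163.58]. Speed limits (degrees/s): [159.86, 159.86, 180, 180, 180, 180].

### API

Orientations are given as a 3x3 rotation matrix whose columns are the frame's x, y, z axes.
In Python, from rig import bot, vision gives the robot as it stands. The module is installed in compiled form; this text tells all that it offers.
- The arm moves only by the shell command python3 -m jog 'ROWS'. ROWS is JSON, a list of rows, each a list of 3 entries, a list of its own where there are three numbers: the shift along the tool's x, y, z in mm, then the turn, a rotation vector about the tool's x, y, z in degrees, then the closure, from 0 (fully open) to 1 (shut). In form: [[[dx, dy, dz], [wx, wy, wz], fingers], ...]. A call has 1 to 12 rows; each row is the pose to reach, as a shift and turn from the pose commanded when the call began, along the tool's axes at that moment; what a row does not reach only later rows make up. A row lasts 1/12 s, in which the tool goes at most 41.7 mm and 7.16 degrees, less where a joint would pass 70% of its speed; a pose out of reach is approached as far as the arm can. A call with a gripper value outside its range is refused whole. The fingers move at their own pace and stop on an object; the grip force is fixed at half the most. Time passes only in rows, so rows that repeat a pose let the fingers close. It gives the time, the measured TCP pose, the force and the opening at its end, in the units of the state.
- bot.read_state(): the state, without advancing time (a new reading comes with each control period).
- vision.capture(name): name is "scene" or "top" or "wrist"; returns the picture (400x640x3 uint8, red, green, blue); there is no depth.
- vision.camera_info(name): a dict with "intrinsics" (3x3 intrinsics, pixels), "camera_from_world" (4x4, takes a point from world to camera coordinates); the wrist camera has in their place "mount" (4x4, takes a point from camera to tool coordinates, whose origin is the TCP and whose axes are the flange's). Camera axes: x right, y up, looking along -z (the intrinsics and any distortion apply to the point x, -y, -z); pixel columns grow to the right and rows downward; lengths in m; the calibration is good to about 2 mm. The wrist camera is an equidistant fisheye: a pixel r from the principal point sees the ray r / f radians off the axis. A picture is of the moment at which its call begins: read the wrist's pose just before it. camera_info takes no time and is no camera call.
- bot.hand_in(): hands the job in, once; it reports no verdict.
The state is a dict: "time_s": time; "joint_positions": joint angles; "qvel": joint speeds; "tau": joint torques, N m; "position": TCP position; "tcp_rot": TCP orientation; "force": force on the tool from outside, world axes, zero at the start; "moment": the same for the moment, N m; "opening": opening from 0.0 (shut) to 1.0 (fully open).
Only numpy, scipy, OpenCV 4.12 (cv2) and the standard library are available. Lean on these libraries where they do the work, as an engineer would, in place of code of your own. Each camera call takes 0.05 s, during which the arm holds its last target. There are 200 camera calls.

## Working session

There is one attempt and no reset: what is moved stays moved. The work goes in short steps, Python scripts to look and compute and a shell command to move; the robot and the scene stay as the last step left them, time stands still between calls to the robot, and variables do not carry over. Pictures are saved under pics/ and viewed, about 8 in all and at most 12, crops included, and the job is handed in when it is done.

```bash
mkdir -p pics; python3 - <<'E'
from rig import bot, vision
import cv2, numpy as np
np.set_printoptions(precision=4,suppress=True)
for n in ("scene","top","wrist"):
    im=vision.capture(n); cv2.imwrite(f"pics/{n}0.png",im[:,:,::-1]); print(n,vision.camera_info(n))
s=bot.read_state(); print(s, bot.grip_depth)
E
```

```text
scene {'intrinsics': array([[431.7328,   0.    , 317.7559],
       [  0.    , 431.7328, 198.4556],
       [  0.    ,   0.    ,   1.    ]]), 'camera_from_world': array([[ 0.4227,  0.9062, -0.0095, -0.2023],
       [-0.5348,  0.2579,  0.8046,  0.1265],
       [ 0.7316, -0.3351,  0.5937, -1.7711],
       [ 0.    ,  0.    ,  0.    ,  1.    ]])}
top {'intrinsics': array([[401.3187,   0.    , 322.3353],
       [  0.    , 401.3187, 193.2847],
       [  0.    ,   0.    ,   1.    ]]), 'camera_from_world': array([[-0.0089, -0.9999,  0.0065, -0.0039],
       [ 0.9971, -0.0084,  0.0762, -0.5149],
       [-0.0762,  0.0071,  0.9971, -1.2781],
       [ 0.    ,  0.    ,  0.    ,  1.    ]])}
wrist {'intrinsics': array([[309.7069,   0.    , 315.3325],
       [  0.    , 309.7069, 199.8957],
       [  0.    ,   0.    ,   1.    ]]), 'mount': array([[-0.0006,  0.967 ,  0.2549,  0.0693],
       [ 1.    ,  0.0009, -0.0008,  0.0006],
       [-0.0009,  0.2549, -0.967 , -0.1627],
       [ 0.    ,  0.    ,  0.    ,  1.    ]])}
{'time_s': 0.15, 'joint_positions': array([-83.4532,  30.2663,  82.1392,  -0.0015,  67.6899, -10.2292]), 'qvel': array([-0.0259, -0.0258, -0.174 ,  0.0253, -0.0135, -0.0179]), 'tau': array([  0.0005, -44.043 , -17.6843,   0.0633,   0.0552,  -0.0001]), 'position': array([ 0.1803, -0.5978,  0.2218]), 'tcp_rot': array([[ 0.9574,  0.2886, -0.0002],
       [ 0.2886, -0.9574,  0.0017],
       [ 0.0003, -0.0016, -1.    ]]), 'force': array([-0.7643, -0.2745, -0.8733]), 'moment': array([ 0.0052, -0.0043,  0.0209]), 'opening': 1.0003190096678054} -0.0187
```

View pics/scene0.png

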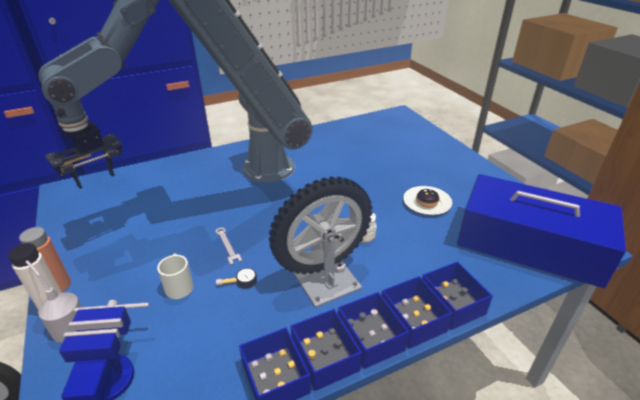

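View pics/top0.png

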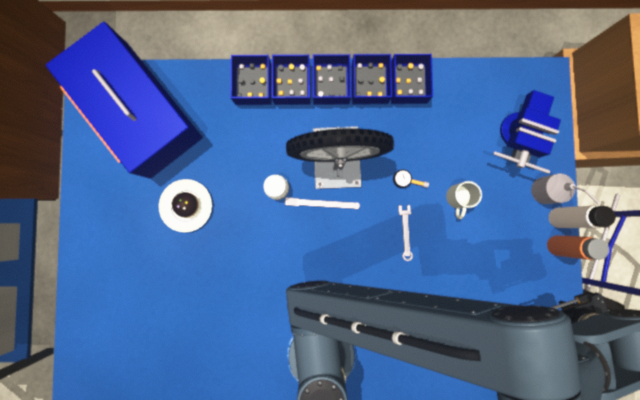

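```bash
python3 - <<'E'
import cv2, numpy as np
a=cv2.imread("pics/top0.png")[112:212,260:420]; b=cv2.imread("pics/scene0.png")[170:310,255:395]
a=cv2.resize(a,None,fx=5,fy=5,interpolation=cv2.INTER_CUBIC)
cv2.imwrite("pics/t1.png",a);cv2.imwrite("pics/s1.png",cv2.resize(b,None,fx=4.2,fy=4.2,interpolation=cv2.INTER_CUBIC))
E
```

```text
(no output)
```

View pics/t1.png

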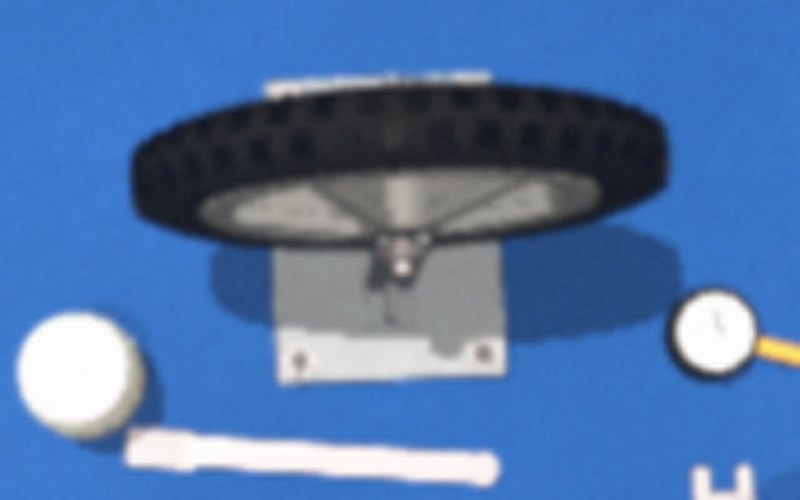

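View pics/s1.png

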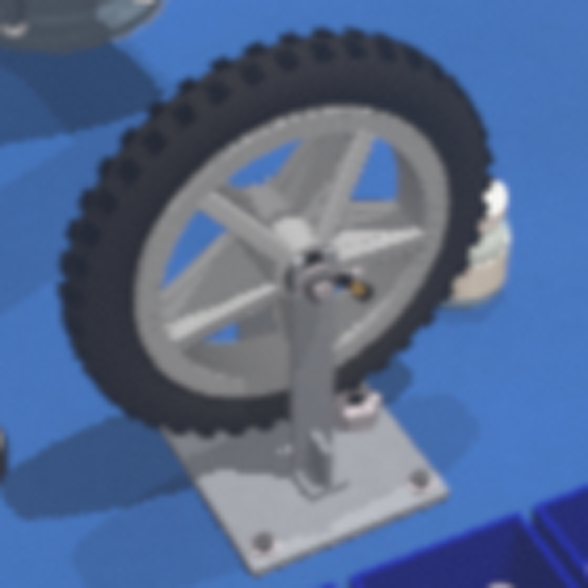

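```bash
cat > h.py <<'E'
from rig import bot, vision
import cv2, numpy as np
from scipy.optimize import least_squares
np.set_printoptions(precision=4,suppress=True)
def proj(n,P):
    i=vision.camera_info(n); T=i["camera_from_world"]; c=np.atleast_2d(P)@T[:3,:3].T+T[:3,3]
    q=np.c_[c[:,0],-c[:,1],-c[:,2]]@i["intrinsics"].T
    return q[:,:2]/q[:,2:]
def st(p,L):  # stand->world
    c,s=np.cos(p[2]),np.sin(p[2]); return np.atleast_2d(L)@np.array([[c,s,0],[-s,c,0],[0,0,1]])+[p[0],p[1],0]
def wh(th,r,x=0): # point at angle th (clockwise from up seen from robot), radius r
    return [x,-r*np.sin(th),.185+r*np.cos(th)]
E
python3 - <<'E'
from h import *
# which dims: along x 150 or 200?
for hx,hy in((.1,.075),(.075,.1)):
    def res(p):
        a=proj("top",st(p,[[-hx,hy,.01],[-hx,-hy,.01],[hx,hy,.01],[hx,-hy,.01]]))-[[315.8,188.6],[361,186.8],[313,128.6],[358,126.6]]
        b=proj("scene",st(p,[[hx,-hy,.01],[hx,hy,.01]]))-[[316.9,306.9],[361.7,286.7]]
        return np.r_[a.ravel(),b.ravel()]
    f=least_squares(res,[.65,-.03,0]); print(hx,f.x,np.degrees(f.x[2]),f.fun)
    if hx==.1: p=f.x
np.save("p.npy",p)
px=np.array([340,283])/4.2+[255,170]
g=least_squares(lambda q:(proj("scene",st(p,wh(q[0],q[1])))-px).ravel(),[3,.06]);print("valve",g.x)
im=cv2.imread("pics/scene0.png");S=4
big=cv2.resize(im[170:310,255:395],None,fx=S,fy=S)
def pt(P,col):
    for u in proj("scene",P): cv2.circle(big,tuple(int(v) for v in (u-[255,170])*S),2,col,-1)
th=g.x[0]
for k in range(60): 
    pt(st(p,wh(k*np.pi/30,.095,.017)),(0,255,0)); pt(st(p,wh(k*np.pi/30,.152)),(0,255,255))
for k in range(5):
    for r in(.03,.058,.09): pt(st(p,wh(th+np.radians(36+72*k),r,.027)),(0,0,255))
for r in(.062,.08,.095): pt(st(p,wh(th,r)),(255,0,255))
cv2.imwrite("pics/s2.png",big)
print(np.degrees(th))
E
```

```text
0.1 [ 0.6349 -0.0572  0.0435] 2.4926508896990023 [-0.2115 -0.1929  0.483  -0.7643 -0.5104 -0.5176 -0.1371 -0.7906 -1.3873
 -1.4085  0.3309 -0.667 ]
0.075 [ 0.642  -0.0552  0.0716] 4.102068718892004 [ -8.1644  -8.7639   7.5955 -11.8091  -8.9005   6.086    6.5453   3.3679
 -10.7625  -2.3738   4.8885  -8.8749]
valve [3.8161 0.0697]
218.64875082455544
```

View pics/s2.png

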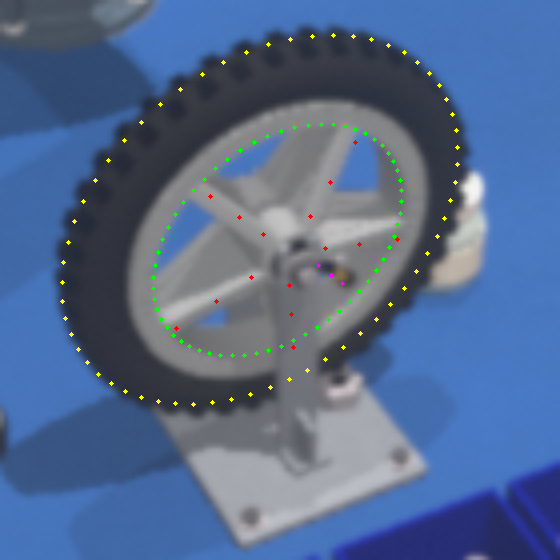

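```bash
python3 -m jog '[[[386,-448,-200],[0,0,14.3],1],[[386,-448,-200],[0,0,14.3],1],[[386,-448,-200],[0,0,14.3],1],[[386,-448,-200],[0,0,14.3],1],[[386,-448,-200],[0,0,14.3],1],[[386,-448,-200],[0,0,14.3],1],[[386,-448,-200],[0,0,14.3],1],[[386,-448,-200],[0,0,14.3],1],[[386,-448,-200],[0,0,14.3],1],[[386,-448,-200],[0,0,14.3],1],[[386,-448,-200],[0,0,14.3],1],[[386,-448,-200],[0,0,14.3],1]]'; python3 -c "
from h import *
s=bot.read_state();print(s['joint_positions'],s['position'])"
```

```text
time_s: 1.15
position: [0.3729, -0.1635, 0.3833]
tcp_rot: [[0.999, 0.043, 0.0], [0.043, -0.999, -0.0], [0.0, 0.0, -1.0]]
force: [0.8, -1.4, -0.6]
opening: 0.175
[-39.5024   2.1667  96.6777   0.0038  81.1505  48.053 ] [ 0.3729 -0.1635  0.3833]
```

```bash
python3 -m jog '[[[120,-90,20],[0,7,0],1],[[120,-90,20],[0,14,0],1],[[120,-90,20],[0,21,0],1],[[120,-90,20],[0,28,0],1],[[120,-90,20],[0,35,0],1],[[120,-90,20],[0,35,0],1],[[120,-90,20],[0,35,0],1]]'; python3 -c "
from h import *
s=bot.read_state();print(s['joint_positions'],s['position'])"
```

```text
time_s: 1.73
position: [0.4871, -0.0699, 0.3615]
tcp_rot: [[0.821, 0.042, 0.569], [0.033, -0.999, 0.026], [0.57, -0.002, -0.822]]
force: [0.8, -0.5, 1.7]
opening: 0.004
[-34.0526  -1.938  113.3729  29.6275  43.4511  36.3637] [ 0.4871 -0.0699  0.3615]
```

```bash
cat > k.py <<'E'
from h import *
from scipy.spatial.transform import Rotation as R
D=[([-83.4532,30.2663,82.1392,-.0015,67.6899,-10.2292],[.1803,-.5978,.2218]),([-39.5024,2.1667,96.6777,.0038,81.1505,48.053],[.3729,-.1635,.3833]),([-34.0526,-1.938,113.3729,29.6275,43.4511,36.3637],[.4871,-.0699,.3615])]
def fk(q,g,s4=-1):
    a0,d,h,L1,L2,T=g
    r=lambda ax,a:R.from_euler(ax,a,degrees=True)
    A=r('z',q[0]);U=A*r('y',q[1]);F=A*r('y',q[1]+q[2]);W=F*r('z',s4*q[3])*r('y',q[4])
    Z=W.apply([0,0,1])
    M=(W*r('z',q[5]*s4-90)).as_matrix() ; 
    return A.apply([a0,d,h])+U.apply([0,0,L1])+F.apply([0,0,L2])+T*Z, Z, M
E
python3 - <<'E'
from k import *
for s4 in(1,-1):
    f=least_squares(lambda g:np.concatenate([fk(q,g,s4)[0]-p for q,p in D]),[0,.11,.3,.53,.39,.35]);print(s4,f.x,f.fun)
    print(fk(D[2][0],f.x,s4)[2], fk(D[0][0],f.x,s4)[2])
E
```

```text
1 [-0.0115  0.114   0.1705  0.5531  0.3781  0.2791] [ 0.0032 -0.0016  0.0032 -0.0048  0.0078  0.0026  0.0022 -0.0087 -0.0058]
[[-0.8211 -0.0418  0.5692]
 [-0.0331  0.9991  0.0256]
 [-0.5698  0.0022 -0.8218]] [[-0.9574 -0.2886 -0.0002]
 [-0.2886  0.9574  0.0017]
 [-0.0003  0.0016 -1.    ]]
-1 [0.1743 0.1489 0.0051 0.4372 0.2429 0.0289] [ 0.0382 -0.0004  0.0395  0.0543  0.0043 -0.0075 -0.0788 -0.0382 -0.0319]
[[ 0.2755 -0.9426  0.1885]
 [-0.7742 -0.3338 -0.5377]
 [ 0.5698  0.0022 -0.8218]] [[-0.9979  0.0642 -0.0002]
 [ 0.0642  0.9979  0.0017]
 [ 0.0003  0.0016 -1.    ]]
```

```bash
cat >> k.py <<'E'
G=[-0.0115,0.114,0.1705,0.5531,0.3781,0.2791]
lo=np.array([-176,-43,12.6,-82,1,-163]);hi=np.array([176,126,139.9,262,151,163])
def fkR(q):
    p,Z,M=fk(q,G,1); M=M.copy(); M[:,:2]*=-1; return p,M
def ik(p,M,q0):
    e=lambda q:np.r_[(fkR(q)[0]-p)*10,(fkR(q)[1]-M).ravel()]
    f=least_squares(e,np.clip(q0,lo+1e-3,hi-1e-3),bounds=(lo,hi),x_scale=30.); return f.x,np.abs(f.fun).max()
def tool(tilt,yaw): # fingers pointing forward, tilt deg below level, x up
    return R.from_euler('ZY',[yaw,tilt],degrees=True).as_matrix()@np.array([[0,0,1],[0,-1,0],[1,0,0]])
E
python3 - <<'E'
from k import *
p=np.load("p.npy")
np.set_printoptions(precision=0,suppress=True)
for tilt in(0,15,30,40):
  for yaw in(2.5,):
    q=np.array(D[2][0])
    for back in(.12,):
        q,_=ik(st(p,wh(np.radians(300),.058,-back))[0],tool(tilt,yaw),q)
    for a in range(300,480,30):
        q,e=ik(st(p,wh(np.radians(a),.058,-.005))[0],tool(tilt,yaw),q); print(tilt,a,q,"err%.3f"%e)
E
```

```text
0 300 [-23.  39. 140. 154.  87. -89.] err0.118
0 330 [-26.  36. 140. 151.  85. -88.] err0.061
0 360 [-30.  36. 140. 147.  86. -88.] err0.006
0 390 [-34.  37. 139. 144.  87. -88.] err0.000
0 420 [-37.  40. 138. 141.  89. -89.] err0.000
0 450 [-37.  45. 138. 140.  92. -92.] err0.000
15 300 [-22.  29. 138. 154.  63. -84.] err0.000
15 330 [-25.  26. 137. 149.  60. -81.] err0.000
15 360 [-29.  25. 135. 144.  59. -78.] err0.000
15 390 [-33.  27. 135. 140.  60. -78.] err0.000
15 420 [-36.  30. 135. 138.  63. -79.] err0.000
15 450 [-37.  34. 135. 139.  67. -83.] err0.000
30 300 [-20.  21. 130. 145.  35. -72.] err0.000
30 330 [-23.  19. 128. 137.  33. -65.] err0.000
30 360 [-27.  19. 127. 129.  33. -60.] err0.000
30 390 [-30.  20. 127. 125.  35. -59.] err0.000
30 420 [-33.  23. 127. 125.  38. -62.] err0.000
30 450 [-34.  26. 128. 129.  41. -67.] err0.000
40 300 [-18.  19. 124. 123.  19. -48.] err0.000
40 330 [-21.  17. 122. 109.  19. -35.] err0.000
40 360 [-25.  17. 120. 100.  21. -29.] err0.000
40 390 [-28.  18. 120.  99.  23. -31.] err0.000
40 420 [-31.  21. 121. 103.  26. -37.] err0.000
40 450 [-32.  24. 122. 111.  27. -47.] err0.000
```

```bash
cat >> k.py <<'E'
P=np.load("p.npy"); YAW=np.degrees(P[2])
def tgt(a,r=.055,x=-.005,back=0.,tilt=25):
    M=tool(tilt,YAW); return st(P,wh(np.radians(a),r,x))[0]-back*M[:,2],M
def delta(p,M,s=None):
    s=s or bot.read_state(); A=np.array(s['tcp_rot'])
    return (A.T@(p-s['position']))*1e3, R.from_matrix(A.T@M).as_rotvec(degrees=True)
E
python3 - <<'E'
from k import *
s=bot.read_state()
for a,b in((300,.08),(300,.07),(300,.0)):
    p,M=tgt(a,back=b); print(a,b,p,delta(p,M),ik(p,M,[-25,20,130,120,40,-60]),ik(p,M,s['joint_positions']))
E
```

```text
300 0.08 [ 0.5554 -0.013   0.2463] (array([ -7.7018, -53.7525, 134.9683]), array([-0.0077, 30.2623, -0.161 ])) (array([-26.328 ,  13.3224, 139.9   , 138.9967,  41.4828, -70.6613]), np.float64(0.020984060266714233)) (array([-26.328 ,  13.3224, 139.9   , 138.9967,  41.4828, -70.6613]), np.float64(0.020984059343856498))
300 0.07 [ 0.5644 -0.0126  0.2421] (array([ -2.6622, -53.7584, 143.6056]), array([-0.0077, 30.2623, -0.161 ])) (array([-25.6515,  15.0953, 139.9   , 141.713 ,  43.556 , -73.1328]), np.float64(0.005543347835800683)) (array([-25.6515,  15.0953, 139.9   , 141.713 ,  43.556 , -73.1328]), np.float64(0.0055433480941769475))
300 0.0 [ 0.6278 -0.0098  0.2125] (array([ 32.6149, -53.8002, 204.0665]), array([-0.0077, 30.2623, -0.161 ])) (array([-20.843 ,  23.4642, 133.2918, 149.0152,  44.2149, -77.0458]), np.float64(5.377200351652789e-10)) (array([-20.843 ,  23.4642, 133.2918, 149.0152,  44.2149, -77.0458]), np.float64(7.471651075618979e-11))
```

```bash
python3 - <<'E'
from k import *
p,M=tgt(300,back=.06,tilt=30); print(p,delta(p,M),ik(p,M,[-25,20,130,120,40,-60]))
E
```

```text
[ 0.5759 -0.0121  0.2425] (array([  7.0092, -53.7787, 149.8047]), array([-0.0146, 25.2623, -0.1599])) (array([-23.7497,  13.9893, 135.3211, 137.1486,  34.267 , -66.3711]), np.float64(3.940897608245564e-11))
```

```bash
python3 -m jog '[[[2,-14,36],[0,6,0],1],[[4,-28,72],[0,13,0],1],[[5,-40,108],[0,19,0],1],[[7,-54,150],[0,25.3,0],1],[[7,-54,150],[0,25.3,0],1],[[7,-54,150],[0,25.3,0],1],[[7,-54,150],[0,25.3,0],1],[[7,-54,150],[0,25.3,0],1]]'; python3 -c "
from h import *
s=bot.read_state();print(s['joint_positions'],s['position'])
cv2.imwrite('pics/w1.png',vision.capture('wrist')[:,:,::-1])"
```

```text
time_s: 2.4
position: [0.5689, 0.0013, 0.2882]
tcp_rot: [[0.545, 0.126, 0.829], [0.016, -0.99, 0.14], [0.838, -0.063, -0.542]]
force: [0.5, 1.3, 0.5]
opening: 0.003
[-27.8635  16.1786 128.3155 114.1047  34.0289 -46.6026] [0.5689 0.0013 0.2882]
```

View pics/w1.png

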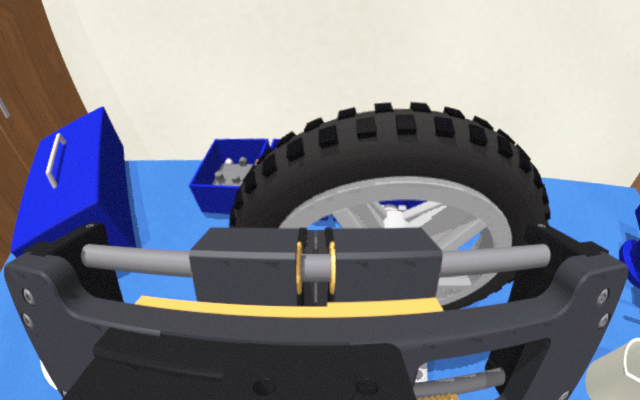

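```bash
python3 - <<'E'
from k import *
p,M=tgt(300,back=.06,tilt=30); print(p,delta(p,M))
obs=np.array([[402,222],[205,185],[165,318]])/4+[255,170]
for k,u in zip((None,)*3,obs):
    g=least_squares(lambda q:(proj("scene",st(P,wh(q[0],q[1],.02)))-u).ravel(),[3,.06] if u[0]>350 else [1.,.06]);print(np.degrees(g.x[0])%360,g.x[1])
for c in ((345,276),(335,268)):
    u=np.array(c)/4+[255,170]
    g=least_squares(lambda q:(proj("scene",st(P,wh(q[0],q[1],0)))-u).ravel(),[3.5,.06]);print(np.degrees(g.x[0])%360,g.x[1])
E
```

```text
[ 0.5759 -0.0121  0.2425] (array([-31.0428,  17.4119,  27.7269]), array([-5.937 ,  3.3294, -0.7424]))
260.5059916766503 0.09558156528413271
37.22716642785027 0.09381111496282789
106.32949000968573 0.09295387925822826
221.99240444625008 0.09153428965252912
222.85267390668335 0.0775231083203685
```

```bash
python3 -m jog '[[[-31,17,28],[-6,3.3,-0.7],1],[[-31,17,28],[-6,3.3,-0.7],1],[[-31,17,28],[-6,3.3,-0.7],1],[[-31,17,28],[-6,3.3,-0.7],1],[[-31,17,28],[-6,3.3,-0.7],1],[[-31,17,28],[-6,3.3,-0.7],1]]'; python3 - <<'E'
from k import *
s=bot.read_state(); print(s['joint_positions'],s['force'])
p,M=tgt(300,back=.06,tilt=30); print(p,delta(p,M)); print(delta(tgt(300,tilt=30)[0],M))
cv2.imwrite('pics/w2.png',cv2.resize(vision.capture('scene')[150:330,230:420,::-1],None,fx=3,fy=3,interpolation=cv2.INTER_CUBIC))
E
```

```text
time_s: 2.95
position: [0.575, -0.0107, 0.2456]
tcp_rot: [[0.499, 0.045, 0.866], [0.022, -0.999, 0.039], [0.866, -0.0, -0.499]]
force: [0.0, -0.2, 0.1]
opening: 0.007
[-25.0514  25.6243 132.9791 142.9472  41.8567 -75.2741] [ 0.0317 -0.1517  0.1226]
[ 0.5759 -0.0121  0.2425] (array([-2.2327,  1.4622,  2.2394]), array([-0.0888, -0.0528,  0.0216]))
(array([-2.288 ,  1.5552, 62.2393]), array([-0.0888, -0.0528,  0.0216]))
```

View pics/w2.png

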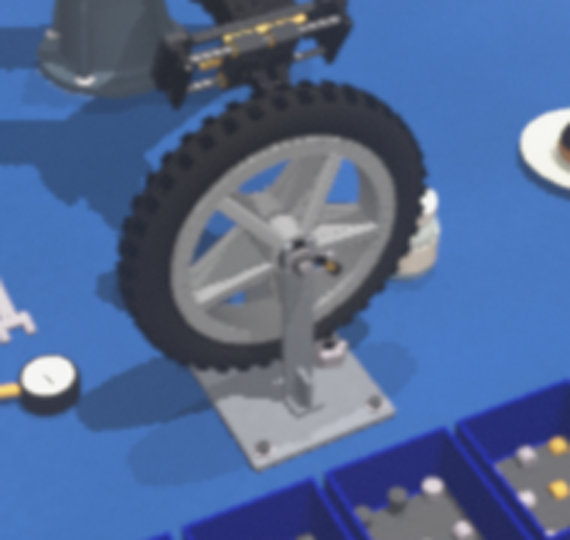

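```bash
python3 -m jog '[[[-2,1.5,15],[0,0,0],1],[[-2,1.5,30],[0,0,0],1],[[-2,1.5,45],[0,0,0],1],[[-2,1.5,62],[0,0,0],1],[[-2,1.5,62],[0,0,0],1]]'; python3 - <<'E'
from k import *
s=bot.read_state(); print(s['joint_positions'],s['force'])
for a in (300,315,330,345,360,375,390,405,420,435,445):print(a,delta(tgt(a,tilt=30)[0],tgt(a,tilt=30)[1])[0])
cv2.imwrite('pics/w3.png',cv2.resize(vision.capture('scene')[190:270,280:370,::-1],None,fx=6,fy=6,interpolation=cv2.INTER_CUBIC))
E
```

```text
time_s: 3.42
position: [0.6277, -0.0095, 0.2118]
tcp_rot: [[0.5, 0.046, 0.865], [0.023, -0.999, 0.039], [0.866, 0.001, -0.5]]
force: [0.3, 1.2, -0.7]
opening: 0.005
[-21.1164  32.2695 126.8719 148.2579  41.4148 -77.5525] [ 0.3013  1.1826 -0.7457]
300 [ 0.6204  0.3697 -0.2309]
315 [10.4675  9.1185 -5.9441]
330 [ 18.0156  20.5158 -10.3346]
345 [ 22.7504  33.7848 -13.1032]
360 [ 24.3493  48.0212 -14.0612]
375 [ 22.7031  62.2548 -13.1433]
390 [ 17.9242  75.5157 -10.412 ]
405 [10.3382 86.9001 -6.0536]
420 [ 0.4621 95.6322 -0.3649]
435 [-11.0311 101.117    6.2662]
445 [-19.2078 102.7748  10.9892]
```

View pics/w3.png

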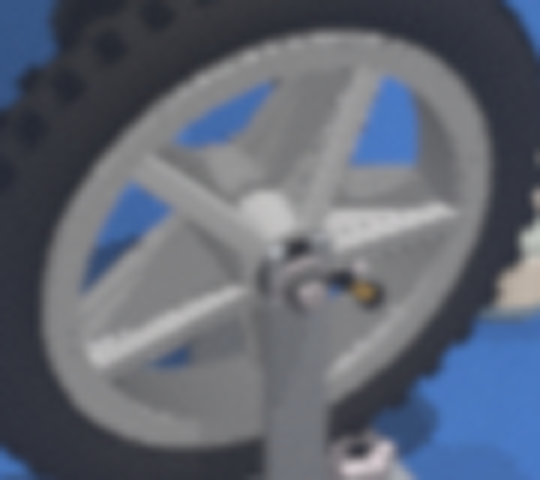

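```bash
python3 -m jog '[[[7,6,-4],[0,0,0],1],[[12,11,-7],[0,0,0],1],[[16,17,-9],[0,0,0],1],[[18,20.5,-10],[0,0,0],1],[[20.5,27,-12],[0,0,0],1],[[22.7,34,-13],[0,0,0],1],[[23.7,41,-13.7],[0,0,0],1],[[24.3,48,-14],[0,0,0],1],[[24,55,-13.7],[0,0,0],1],[[24,55,-13.7],[0,0,0],1]]'; python3 - <<'E'
from k import *
s=bot.read_state(); print(s['joint_positions'],s['force'],s['moment'])
for a in (375,390,405,420,435,445):print(a,delta(tgt(a,tilt=30)[0],tgt(a,tilt=30)[1])[0])
im=np.hstack([cv2.resize(vision.capture('scene')[190:270,280:370,::-1],None,fx=4,fy=4,interpolation=cv2.INTER_CUBIC), cv2.resize(vision.capture('top')[112:192,280:400,::-1],None,fx=4,fy=4)])
cv2.imwrite('pics/w4.png',im)
E
```

```text
time_s: 4.3
position: [0.6286, -0.0664, 0.2398]
tcp_rot: [[0.5, 0.041, 0.865], [0.021, -0.999, 0.035], [0.866, 0.001, -0.501]]
force: [1.0, 0.0, 0.2]
opening: 0.006
[-29.2691  28.0598 124.546  133.1235  38.3761 -67.2347] [0.9536 0.0493 0.2472] [-0.0611  0.5144 -0.0077]
375 [-0.6414  5.3174  2.3257]
390 [-5.3895 18.577   5.1163]
405 [-12.9483  29.9594   9.5268]
420 [-22.8028  38.689   15.2569]
435 [-34.2813  44.1707  21.9159]
445 [-42.4526  45.8265  26.6489]
```

View pics/w4.png

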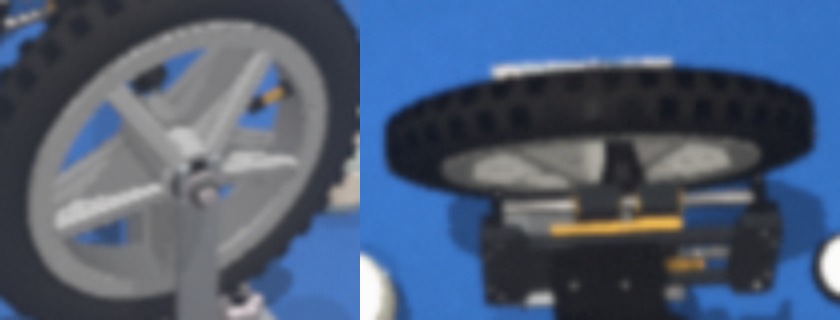

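```bash
cat >> k.py <<'E'
def vang(u,g0):
    g=least_squares(lambda q:(proj("scene",st(P,wh(q[0],q[1],0)))-u).ravel(),[g0,.07]);return np.degrees(g.x[0])%360,g.x[1]
E
python3 - <<'E'
from k import *
for c in((250,107),(275,97)): print(vang(np.array(c)/4+[280,190],5.))
E
```

```text
(np.float64(281.89363892535584), np.float64(0.06446621612102083))
(np.float64(279.9545044375682), np.float64(0.08436780893384216))
```

```bash
python3 -m jog '[[[-0.6,5.3,2.3],[0,0,0],1],[[-2.5,12,3.5],[0,0,0],1],[[-5.4,18.6,5],[0,0,0],1],[[-9,24.5,7],[0,0,0],1],[[-13,30,9.5],[0,0,0],1],[[-17.7,34.6,12.2],[0,0,0],1],[[-22.8,38.7,15.3],[0,0,0],1],[[-28.4,41.7,18.5],[0,0,0],1],[[-28.4,41.7,18.5],[0,0,0],1]]'; python3 - <<'E'
from k import *
s=bot.read_state(); print(s['joint_positions'],s['force'],s['moment'])
for a in (425,435,440,445,450,455):print(a,delta(tgt(a,tilt=30)[0],tgt(a,tilt=30)[1])[0])
im=vision.capture('scene')[:,:,::-1]; cv2.imwrite('pics/s5.png',im)
c=im[190:270,280:370]; cv2.imwrite('pics/w5.png',cv2.resize(c,None,fx=6,fy=6,interpolation=cv2.INTER_CUBIC))
E
```

```text
time_s: 5.15
position: [0.6316, -0.108, 0.2029]
tcp_rot: [[0.505, 0.04, 0.862], [0.02, -0.999, 0.035], [0.863, -0.001, -0.505]]
force: [0.5, -0.3, -0.6]
opening: 0.004
[-34.5327  33.792  123.8544 130.8044  43.1325 -70.4784] [ 0.4969 -0.2541 -0.6139] [-0.0011  0.4942 -0.0065]
425 [ 4.8325 -0.7342 -2.2405]
435 [-2.9358  2.5499  2.3183]
440 [-6.9765  3.5911  4.6869]
445 [-11.081    4.2201   7.091 ]
450 [-15.2179   4.4321   9.5124]
455 [-19.3557   4.2255  11.9327]
```

View pics/w5.png

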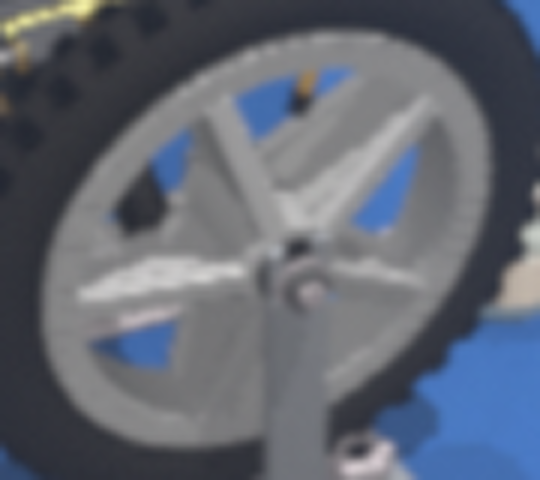

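```bash
cat >> k.py <<'E'
def brass(im): # BGR scene
    hsv=cv2.cvtColor(np.ascontiguousarray(im),cv2.COLOR_BGR2HSV); m=cv2.inRange(hsv,(8,110,80),(35,255,255))
    m[:198]=0;m[270:]=0;m[:,:280]=0;m[:,370:]=0
    v,u=np.nonzero(m); return np.array([u.mean(),v.mean()]),len(u)
E
python3 - <<'E'
from k import *
im=cv2.imread('pics/s5.png'); c,n=brass(im); print(c,n,vang(c,5.5))
for c in((300,105),(308,80)): print(vang(np.array(c)/6+[280,190],5.5))
# orange color polar check: rectify wheel front face
N=400
def rect(im,x,name):
    g=(np.mgrid[0:N,0:N]-N/2)/N*.25
    pts=np.stack([np.full((N,N),x).ravel(),g[1].ravel(),.185-g[0].ravel()],1) # view from far side: right = +y
    uv=proj("scene",st(P,pts)).reshape(N,N,2).astype(np.float32)
    return cv2.remap(im,uv,None,cv2.INTER_CUBIC)
a=rect(im,0,'');b=rect(im,.02,'')
for o in(a,b):
    cv2.circle(o,(200,200),int(.095/.25*N),(0,255,0),1);cv2.circle(o,(200,200),int(.024/.25*N),(0,255,0),1);cv2.line(o,(200,0),(200,200),(0,0,255),1)
cv2.imwrite('pics/r5.png',np.hstack([a,b]))
E
```

```text
k.py:31: RuntimeWarning: Mean of empty slice.
  v,u=np.nonzero(m); return np.array([u.mean(),v.mean()]),len(u)
  ret = ret.dtype.type(ret / rcount)
Traceback (most recent call last):
  File "k.py", line 27, in vang
    g=least_squares(lambda q:(proj("scene",st(P,wh(q[0],q[1],0)))-u).ravel(),[g0,.07]);return np.degrees(g.x[0])%360,g.x[1]
ValueError: Residuals are not finite in the initial point.
```

```bash
python3 - <<'E'
import re
t=open('k.py').read(); i=t.index("def brass")
open('k.py','w').write(t[:i]+'''def brass(im): # BGR scene
    d=im[:,:,2].astype(float)-im[:,:,0]; w=np.clip(d-25,0,None)
    w[:198]=0;w[232:]=0;w[:,:310]=0;w[:,352:]=0
    v,u=np.mgrid[0:w.shape[0],0:w.shape[1]]; return np.array([(u*w).sum(),(v*w).sum()])/w.sum(),(w>0).sum()
N=400
def rect(im,x):
    g=(np.mgrid[0:N,0:N]-N/2)/N*.25
    pts=np.stack([np.full((N,N),x).ravel(),g[1].ravel(),.185-g[0].ravel()],1)
    uv=proj("scene",st(P,pts)).reshape(N,N,2).astype(np.float32)
    return cv2.remap(np.ascontiguousarray(im),uv,None,cv2.INTER_CUBIC)
''')
E
python3 - <<'E'
from k import *
im=cv2.imread('pics/s5.png'); c,n=brass(im); print(c,n,vang(c,5.5))
for c in((300,105),(308,80)): print(vang(np.array(c)/6+[280,190],5.5))
E
```

```text
[330.5682 203.3333] 6 (np.float64(341.26394726767137), np.float64(0.07749604707929601))
(np.float64(338.8020952067741), np.float64(0.06440424979617178))
(np.float64(339.4399645543111), np.float64(0.07749553274203734))
```

```bash
python3 -m jog '[[[-3,2.5,2.3],[0,0,0],1],[[-7,3.6,4.7],[0,0,0],1],[[-11,4.2,7],[0,0,0],1],[[-11,4.2,7],[0,0,0],1],[[-11,4.2,7],[0,0,0],1]]'; python3 - <<'E'
from k import *
s=bot.read_state(); print(s['position'],s['force'])
for a in (445,450,455):print(a,delta(tgt(a,tilt=30)[0],tgt(a,tilt=30)[1])[0])
im=vision.capture('scene')[:,:,::-1]; cv2.imwrite('pics/s6.png',im)
c,n=brass(im); print(c,n,vang(c,6.))
a=rect(im,0);b=rect(im,.02)
for o in(a,b):
    cv2.circle(o,(200,200),int(.095/.25*N),(0,255,0),1);cv2.circle(o,(200,200),int(.024/.25*N),(0,255,0),1);cv2.line(o,(200,0),(200,200),(0,0,255),1)
cv2.imwrite('pics/r6.png',np.hstack([a,b]))
E
```

```text
time_s: 5.62
position: [0.6322, -0.1108, 0.1911]
tcp_rot: [[0.504, 0.042, 0.863], [0.021, -0.999, 0.036], [0.864, -0.0, -0.504]]
force: [0.1, -0.5, -0.0]
opening: 0.005
[ 0.6322 -0.1108  0.1911] [ 0.1492 -0.4875 -0.0126]
445 [-1.1208  1.3854  0.6182]
450 [-5.2606  1.5949  3.0349]
455 [-9.4007  1.3858  5.4511]
[324.9074 204.5741] 3 (np.float64(354.035716142666), np.float64(0.07578855858261671))
```

View pics/r6.png

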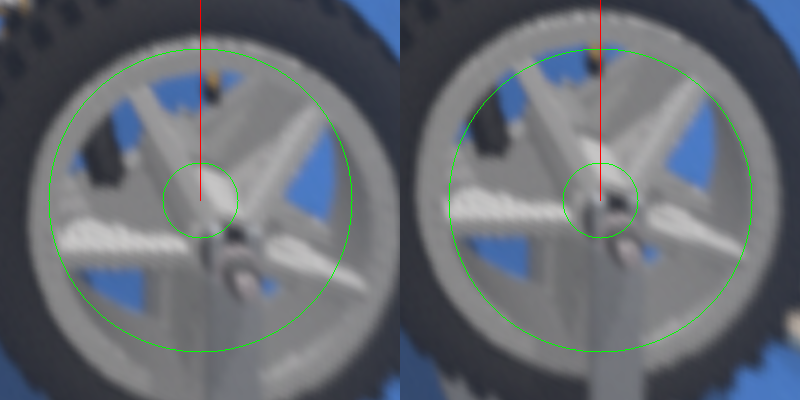

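```bash
python3 -m jog '[[[-2.5,0.1,1.5],[0,0,0],1],[[-5,0.2,2.9],[0,0,0],1],[[-5,0.2,2.9],[0,0,0],1],[[-5,0.2,2.9],[0,0,0],1],[[-5,0.2,2.9],[0,0,0],1]]'; python3 - <<'E'
from k import *
s=bot.read_state(); print(s['position'],s['force'])
im=vision.capture('scene')[:,:,::-1]; cv2.imwrite('pics/s7.png',im)
def meas(im):
    a=rect(im,0).astype(float); w=np.clip(a[:,:,2]-a[:,:,0]-15,0,None); w[:50]=0;w[110:]=0;w[:,:150]=0;w[:,250:]=0
    v,u=np.mgrid[0:N,0:N]; u,v=(u*w).sum()/w.sum(),(v*w).sum()/w.sum(); 
    return u,v,(w>0).sum(),np.degrees(np.arctan2(200-u,200-v))
for n in(5,6,7): print(n,meas(cv2.imread(f'pics/s{n}.png')))
E
```

```text
time_s: 6.08
position: [0.6324, -0.1109, 0.1858]
tcp_rot: [[0.503, 0.042, 0.863], [0.022, -0.999, 0.036], [0.864, 0.0, -0.503]]
force: [0.0, -0.2, -0.3]
opening: 0.005
[ 0.6324 -0.1109  0.1858] [ 0.034  -0.2278 -0.2533]
5 (np.float64(240.12029161603888), np.float64(82.44020135393161), np.int64(244), np.float64(-18.8435212562332))
6 (np.float64(212.43059936908517), np.float64(79.00567823343849), np.int64(168), np.float64(-5.8658192700619205))
7 (np.float64(204.44089834515367), np.float64(78.69929078014184), np.int64(200), np.float64(-2.0966995541563307))
```

```bash
python3 -m jog '[[[-1.2,0,0.7],[0,0,0],1],[[-2.4,0,1.4],[0,0,0],1],[[-2.4,0,1.4],[0,0,0],1],[[-2.4,0,1.4],[0,0,0],1],[[-2.4,0,1.4],[0,0,0],1]]'; cat >> k.py <<'E'
def meas(im,n=0):
    a=rect(im,0).astype(float); w=np.clip(a[:,:,2]-a[:,:,0]-15,0,None); w[:50]=0;w[110:]=0;w[:,:150]=0;w[:,250:]=0
    v,u=np.mgrid[0:N,0:N]; u,v=(u*w).sum()/w.sum(),(v*w).sum()/w.sum(); 
    return u,v,(w>0).sum(),np.degrees(np.arctan2(200-u,200-v))
E
python3 - <<'E'
from k import *
s=bot.read_state(); print(s['position'],s['force'])
im=vision.capture('scene')[:,:,::-1]; cv2.imwrite('pics/s8.png',im)
print(meas(im))
# refine wheel centre: tyre outline (dark vs blue) radial search about the predicted tyre rim circle, in scene
g=im.astype(float); out=[]
for x in (.0,):
  for d in range(0,360,4):
    th=np.radians(d); rr=np.arange(.125,.185,.0005)
    uv=proj("scene",np.vstack([st(P,wh(th,r,0.)) for r in rr])).astype(np.float32)
    B=cv2.remap(np.ascontiguousarray(im),uv[None],None,cv2.INTER_LINEAR)[0,:,0].astype(float)
    i=np.argmax(np.diff(cv2.GaussianBlur(B[:,None],(1,9),0)[:,0])); out.append((d,rr[i],np.ptp(B)))
o=np.array(out); print(o[::3])
E
```

```text
time_s: 6.55
position: [0.6325, -0.1108, 0.1833]
tcp_rot: [[0.502, 0.043, 0.864], [0.022, -0.999, 0.037], [0.864, 0.0, -0.503]]
force: [-1.0, 0.0, -0.1]
opening: 0.008
[ 0.6325 -0.1108  0.1833] [-0.967   0.0121 -0.1372]
(np.float64(199.189790931306), np.float64(78.60684224816725), np.int64(180), np.float64(0.38240104915213824))
[[  0.       0.16   130.    ]
 [ 12.       0.165   89.    ]
 [ 24.       0.151   17.    ]
 [ 36.       0.1635  59.    ]
 [ 48.       0.174   98.    ]
 [ 60.       0.1625 128.    ]
 [ 72.       0.1565 136.    ]
 [ 84.       0.1575  57.    ]
 [ 96.       0.1545 109.    ]
 [108.       0.152   63.    ]
 [120.       0.1535 109.    ]
 [132.       0.1555  55.    ]
 [144.       0.1595  55.    ]
 [156.       0.1565  58.    ]
 [168.       0.1625  61.    ]
 [180.       0.1665  56.    ]
 [192.       0.165    5.    ]
 [204.       0.1715  81.    ]
 [216.       0.162  130.    ]
 [228.       0.1695 107.    ]
 [240.       0.1625 109.    ]
 [252.       0.164  146.    ]
 [264.       0.158  177.    ]
 [276.       0.159  124.    ]
 [288.       0.1555 125.    ]
 [300.       0.1535 125.    ]
 [312.       0.152  124.    ]
 [324.       0.1545 128.    ]
 [336.       0.157  130.    ]
 [348.       0.162  126.    ]]
```

```bash
python3 -m jog '[[[3.5,0,-2],[0,0,0],1],[[7,0,-4],[0,0,0],1],[[7,0,-4],[0,0,0],1],[[7,0,-20],[0,0,0],1],[[7,0,-40],[0,0,0],1],[[7,0,-60],[0,0,0],1],[[7,0,-68],[0,0,0],1],[[7,0,-68],[0,0,0],1]]';  python3 - <<'E'
from k import *
s=bot.read_state(); print(s['joint_positions'],s['position'],s['force'])
im=vision.capture('scene')[:,:,::-1]; cv2.imwrite('pics/s9.png',im); print(meas(im))
E
```

```text
time_s: 7.27
position: [0.5762, -0.1133, 0.2242]
tcp_rot: [[0.502, 0.041, 0.864], [0.021, -0.999, 0.035], [0.864, 0.001, -0.503]]
force: [-0.3, -0.3, -0.9]
opening: 0.002
[-40.9568  29.7016 130.4188 125.361   46.6329 -71.3306] [ 0.5762 -0.1133  0.2242] [-0.2688 -0.336  -0.8734]
(np.float64(199.24028268551237), np.float64(78.5422669203588), np.int64(178), np.float64(0.35838004685419284))
```

```bash
python3 -m jog '[[[5,-5,-25],[0,-2,0],1],[[20,-20,-60],[0,-7,0],1],[[40,-40,-95],[0,-13,0],1],[[54,-53,-117],[0,-20,0],1],[[54,-53,-117],[0,-20,0],1],[[54,-53,-117],[0,-20,0],1],[[54,-53,-117],[0,-20,0],1],[[54,-53,-117],[0,-20,0],1],[[54,-53,-117],[0,-20,0],1],[[54,-53,-117],[0,-20,0],1]]';  python3 - <<'E'
from k import *
s=bot.read_state(); im=vision.capture('wrist')[:,:,::-1]; print(s['position'],s['qvel'])
i=vision.camera_info('wrist'); K=i['intrinsics']; f=K[0,0]; m=i['mount']
T=np.eye(4);T[:3,:3]=s['tcp_rot'];T[:3,3]=s['position']; C=T@m; np.save('C.npy',C)
def wp(X):
    c=(np.atleast_2d(X)-C[:3,3])@C[:3,:3]; v=np.c_[c[:,0],-c[:,1],-c[:,2]]; r=np.hypot(v[:,0],v[:,1]); t=np.arctan2(r,v[:,2]); return (v[:,:2]/r[:,None])*(t*f)[:,None]+K[:2,2]
g=(np.mgrid[0:N,0:N]-N/2)/N*.25
out=[]
for x in(0,-.02):
    pts=np.stack([np.full((N,N),x).ravel(),-g[1].ravel(),.185-g[0].ravel()],1) # robot view, right=-y
    o=cv2.remap(np.ascontiguousarray(im),wp(st(P,pts)).reshape(N,N,2).astype(np.float32),None,cv2.INTER_CUBIC)
    cv2.imwrite(f'pics/wr{x}.png',o)
    cv2.circle(o,(200,200),152,(0,255,0),1);cv2.circle(o,(200,200),243 if 0 else 38,(0,255,0),1);cv2.line(o,(200,0),(200,200),(0,0,255),1);out.append(o)
top=np.hstack(out); cv2.imwrite('pics/w9.png',top); cv2.imwrite('pics/w9raw.png',im)
E
```

```text
time_s: 8.15
position: [0.5025, -0.0635, 0.3319]
tcp_rot: [[0.765, 0.043, 0.643], [0.036, -0.999, 0.025], [0.643, 0.004, -0.766]]
force: [-0.1, 0.7, 0.2]
opening: 0.001
[ 0.5025 -0.0635  0.3319] [  3.3418  -6.2767  -4.3561 -27.455    0.7474  29.6743]
```

View pics/w9.png

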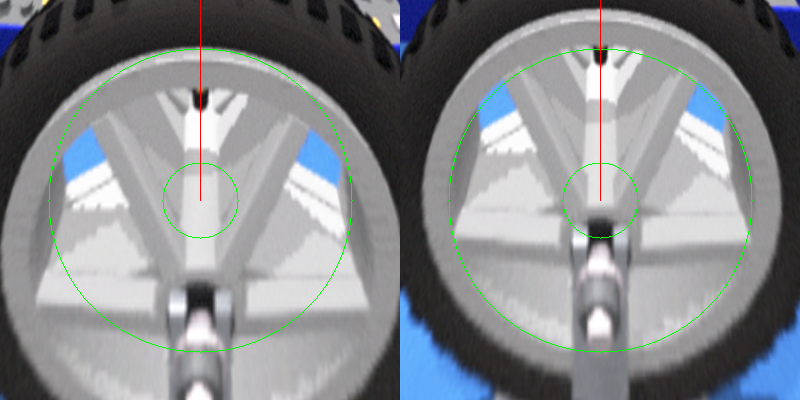

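```bash
python3 -m jog '[[[0,0,-40],[0,0,0],1],[[0,0,-40],[0,0,0],1],[[0,0,-40],[0,0,0],1],[[0,0,-40],[0,0,0],1],[[0,0,-40],[0,0,0],1],[[0,0,-40],[0,0,0],1],[[0,0,-40],[0,0,0],1],[[0,0,-40],[0,0,0],1]]'; python3 - <<'E'
from k import *
im=vision.capture('scene')[:,:,::-1]; print(meas(im)); s=bot.read_state(); print(s['qvel'],s['force'])
# bystanders: change against first top picture
a=cv2.imread('pics/top0.png'); b=vision.capture('top')[:,:,::-1]
d=np.abs(a.astype(int)-b).max(2)
for n,(x0,y0,x1,y1) in dict(plate=(155,178,215,235),jar=(262,172,290,202),lever=(286,196,360,212),gauge=(390,168,430,190),mug=(445,178,482,220),spanner=(396,203,414,262)).items(): print(n,(d[y0:y1,x0:x1]>40).mean())
bot.hand_in()
E
```

```text
time_s: 8.87
position: [0.4755, -0.0643, 0.359]
tcp_rot: [[0.768, 0.043, 0.639], [0.033, -0.999, 0.028], [0.64, -0.001, -0.769]]
force: [0.3, -0.3, 0.4]
opening: 0.006
(np.float64(199.25788712011578), np.float64(78.56845151953691), np.int64(169), np.float64(0.35015123439610846))
[-0.0961 -0.27   -0.0891 -0.0705  0.0123  0.0655] [-0.5889  0.3073 -0.3929]
plate 0.0
jar 0.0
lever 0.28125
gauge 0.0
mug 0.0
spanner 0.06779661016949153
the job is handed in; nothing more can be done
```

The valve now stands at twelve o'clock. I put the closed fingertips through the spoke gap next to the valve and pushed one spoke clockwise about 140° until it was up. Then I backed off the spoke, drew the hand out and handed in at about 9 s of the 64 s allowed.

- **Valve angle:** the last scene-camera measurement gave 0.35° from straight up, and it did not change after the hand was withdrawn. The wrist view agreed by eye to about 1°. A rough check of the tyre outline put the hub about 2 mm to one side, which would make the true error up to about 2°.
- **Forces:** the readings taken between moves stayed below about 2 N, with nothing gripped.
- **Axle:** it looked seated in the last wrist view, but I did not measure its height.
- **Other objects:** comparing top pictures, the plate, jar, gauge and mug did not change. The tyre lever and spanner areas did show differences (28% and 7% of pixels). I put this down to the arm or its shadow over them, since the hand never went near the bench, but I did not check it with a picture. I did not check the axle nut.

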